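# Pump a hand lever, then hold it in against its stop

### The job

Two brake hand levers are mounted on bench stands for a check. With the outside of your fingers, gently press the longer lever in towards its bar until it comes against its stop, let it come right back out, then press it in to its stop again and finish while still holding it there, so that the gap it leaves to the bar can be gauged. Only push on the lever's outer face: do not reach behind it, pinch it or touch the bar, and leave the shorter lever and everything lying around as they are.

Things in the scene. Friction and masses are not known exactly. Their poses are not given: they have to be found in the camera images.
- long_lever (a joint): longer lever's hinge, upright axis: 0 = out, where a spring holds it, blade slanting 0.36 rad away from the bar; 0.36 = in against its stop, blade parallel to the bar, about 20 mm short of the rubber grip. Grows counter-clockwise seen from above. Pressed at long_lever_pad it takes 3 N to start and 7 N at the stop.
- long_lever_pad (a point): where to press the longer lever: on the blade's outer face (away from the bar), 110 mm from the pivot, 6 mm off its centre line, 95 mm above the bench; moves with the lever. Its -x axis points out of that face, -y along the blade to the free end 41 mm on. Plain aluminium blade 151 mm long from the pivot, 18 mm high (86 to 104 mm above the bench), 12 mm thick; free air below it.
- stand_long: fixed stand with the longer lever. Origin at bench height; x axis from lever side to bar side (away from the robot at yaw 0), z up. Base plate 110 x 210 x 10 mm, centred at x = 10 mm. Level bar (rubber grip 32 mm thick) along y at x = 30 mm, 95 mm up, on posts (top 115 mm) at y = +/-92 mm. Lever pivot at x = -12, y = 62 mm in a dark fork (from y = 50 to 74, out to x = -22 mm); the lever runs towards -y. The stands may swap sides.
- short_lever (a joint): shorter lever's hinge, upright axis: 0 = out, where a spring holds it, blade slanting 0.36 rad away from the bar; 0.36 = in against its stop, blade parallel to the bar, about 20 mm short of the rubber grip. Grows counter-clockwise seen from above. It is to stay out.
- short_lever_pad (a point): point on the outer face of the shorter lever (91 mm long from its pivot, otherwise the same), 60 mm from its pivot, 95 mm above the bench.
- stand_short: fixed stand with the shorter lever. Origin at bench height; x axis from lever side to bar side (away from the robot at yaw 0), z up. Base plate 110 x 210 x 10 mm, centred at x = 10 mm. Level bar (rubber grip 32 mm thick) along y at x = 30 mm, 95 mm up, on posts (top 115 mm) at y = +/-92 mm. Lever pivot at x = -12, y = 62 mm in a dark fork (from y = 50 to 74, out to x = -22 mm); the lever runs towards -y. 
- calliper: digital calliper, 70 x 200 x 16 mm, lying behind the stand on the right; origin at the centre of its underside. Not to be disturbed.
- terminal_strip: pale terminal strip, 20 x 61 x 21 mm, lying between the two stands; origin at the centre of its underside. Not to be disturbed.
- gauge_block: ground steel gauge block, 36 x 36 x 30 mm, on the right of the bench; origin at the centre of its underside. Not to be disturbed.
- tape_roll: black roll of tape lying flat, 91 mm across, 18 mm high, on the left of the bench; origin at the centre of its underside. Not to be disturbed.
- side_cutters: side cutters with red handles, 55 x 165 x 13 mm, lying behind the stand on the left; origin at the centre of its underside. Not to be disturbed.
- marker_black: black felt marker, 17 x 138 x 17 mm, lying on the right of the bench; origin at the centre of its underside. Not to be disturbed.

How it is judged:
On the way, in this order (a step that is already met when the one before it is completed fails the run):
1. the longer lever is pressed in to its stop (value of joint long_lever above 0.33 rad and contact force between the fingers and long_lever above 1 N), for 0.2 s.
2. it has come right back out (value of joint long_lever below 0.03 rad), for 0.2 s.
3. it is pressed in to its stop again (value of joint long_lever above 0.33 rad), for 0.2 s.
At the end, for the whole second after the job is handed in: the longer lever is held in at its stop (joint within 0.03 rad of 0.36) by the fingers pressing on it (more than 1 N), after one full press and one full return (joint under 0.03 rad); the shorter lever is out (under 0.05 rad) (all of step 1 and value of joint short_lever below 0.05 rad); the arm keeps its last pose, push and grip.
It fails at once if the fingers touch the bar (more than 1 N) (contact force between the fingers and stand_long_c0 above 1 N or contact force between the fingers and stand_long_c1 above 1 N).
It fails at once if the fingers reach behind or pinch the lever: they touch its inner face (more than 1 N) (contact force between the fingers and long_lever_c2 above 1 N).
It fails at once if the lever is forced: the fingers press it with more than 60 N (contact force between the fingers and long_lever above 60 N).
It fails at once if the shorter lever is pressed (over 0.08 rad) (value of joint short_lever above 0.08 rad).
It fails at once if a thing lying around is moved by more than 20 mm or lifted (distance of any of calliper, terminal_strip, gauge_block, tape_roll, side_cutters, marker_black from where it was at the start of the episode above 0.02 m).
It also fails if it takes over 42 s, if anything falls off the work surface, if the arm or the gripper's body presses on something with over 40 N, if the wrist force passes 120 N, or if a joint passes its speed limit or range.

### The arm

A 6-joint arm with a two-finger parallel gripper is mounted at the origin on a cart in front of the work surface, level with it; the furniture and walls round the work are solid. World frame = base frame: x ahead of the robot, y to its left, z up, the work surface at z = 0. Lengths are in m, angles in rad, forces in N, time in s.
With the tool pointing down it reaches from about 0.3 to 0.775 m from the base axis. Payload 14.6 kg.
Tool frame: the origin (TCP) lies between the finger pads; the fingertips stand 14 mm ahead of it and the grasp point (between the pads) lies 5 mm behind it (manip.tips_ahead is the x of the fingertips in the tool frame, in m); x points along the fingers, y is the direction in which the jaws open and shut, and the axes are right-handed (so a half turn about x gives the same grasp; the last joint's range is limited). The gripper opens to 94 mm and grips with 3 to 60 N. Pads are 16 mm wide; open, the fingers measure 119 mm over their backs; the gripper's body (75 mm by 177 mm) begins 78 mm behind the grasp point.
Start: joints at [1.151, 0.3, 1.521, -0, 1.321, -0.067], TCP at [0.19, 0.516, 0.219] pointing down, gripper open.
Joint ranges: [-3.03, 3.03], [-0.79, 2.21], [0.23, 2.52], [-1.04, 4.18], [0, 3.07], [-2.55, 2.55]. Speed limits (rad/s): [2.22, 2.22, 2.57, 3.14, 3.14, 3.14].

### API

Orientations are given as a unit quaternion [w, x, y, z].
In Python, from plant import readout, vision, workorder, manip gives the robot as it stands.
- The arm moves only by the tool drive_tool, never from a script. Its argument "rows" is a list of rows, each an object of numbers: "wx", "wy", "wz": the turn, a rotation vector about the world's x, y, z in rad; "x", "y", "z": the shift along the world's x, y, z in mm; "gripper": the finger opening in mm, from 0 to 94. In form: [{"wx": .., "wy": .., "wz": .., "x": .., "y": .., "z": .., "gripper": ..}, ...]. A call has 1 to 20 rows; each row shifts and turns the commanded pose from where the row before left it; what a row does not reach is not made up. A row lasts 1/8 s, in which the tool goes at most 62.5 mm and 10.7 degrees, less where a joint would pass 70% of its speed; a pose out of reach is approached as far as the arm can. A call with a gripper value outside its range is refused whole. The fingers move at their own pace and stop on an object; "force" is the grip in N (left out, the last holds). Time passes only in rows, so rows that do not move let the fingers close. It gives the time, the measured TCP pose, the force and the opening at its end, in the units of the state.
- readout.read_state(): the state, without advancing time (a new reading comes with each control period).
- vision.get_image(name): name is "scene" or "top" or "wrist"; returns (picture, depth): 420x560x3 uint8, red, green, blue; 420x560 float32, m along the optical axis (not along the pixel's ray), 0 where there is no reading.
- vision.camera_model(name): a dict with "fovy" (degrees; the focal length in pixels is half the picture's height over the tangent of half this angle, whatever the lens; pixels are square), "cx", "cy" (the principal point, pixels), "origin" and "orientation" of the camera in the world; the wrist camera has in their place "tool_from_camera" (4x4, takes a point from camera to tool coordinates, whose origin is the TCP and whose axes are the tool frame's). Camera axes: x right, y up, looking along -z (the intrinsics and any distortion apply to the point x, -y, -z); pixel columns grow to the right and rows downward; lengths in m; the calibration is good to about 2 mm. A picture is of the moment at which its call begins: read the wrist's pose just before it. camera_model takes no time and is no camera call.
- workorder.job_done(): hands the job in, once; it reports no verdict.
The state is a dict: "t": time; "q": joint angles; "joint_vel": joint speeds; "effort": joint torques, N m; "position": TCP position; "eef_rot": TCP orientation; "ft_force": force on the tool from outside, world axes, zero at the start; "torque": the same for the moment, N m; "gripper_width": finger opening in m.
Only numpy, scipy, OpenCV 4.12 (cv2) and the standard library are available. Lean on these libraries where they do the work, as an engineer would, in place of code of your own. Each camera call takes 0.05 s, during which the arm holds its last target. There are 200 camera calls.

## Working session

There is one attempt and no reset: what is moved stays moved. The work goes in short steps, Python scripts to look and compute and a tool call to move; the robot and the scene stay as the last step left them, time stands still between calls to the robot, and variables do not carry over. Pictures are saved under pics/ and viewed, about 8 in all and at most 12, crops included, and the job is handed in when it is done.

Besides the shell and the picture viewer there is one more tool, called after "Emit:" as name([rows], argument=value, ...), one row to a line, values as JSON. drive_tool: Moves the arm, as the interface text tells. Its arguments: {"type":"object","properties":{"rows":{"type":"array","items":{"type":"object","properties":{"wx":{"type":"number"},"wy":{"type":"number"},"wz":{"type":"number"},"x":{"type":"number"},"y":{"type":"number"},"z":{"type":"number"},"gripper":{"type":"number"}}}},"force":{"type":"number"}},"required":["rows"]}

```bash
mkdir -p pics; ls; cat > h.py <<'E'
import numpy as np, cv2
from scipy.spatial.transform import Rotation as R
from plant import readout, vision, workorder, manip
def quat(q): return R.from_quat([q[1],q[2],q[3],q[0]])
def cloud(name):
    s=readout.read_state(); im,d=vision.get_image(name); m=vision.camera_model(name)
    f=210/np.tan(np.radians(m['fovy'])/2)
    v,u=np.mgrid[:420,:560]
    P=np.stack([(u-m['cx'])/f*d,-(v-m['cy'])/f*d,-d],-1)
    if 'origin' in m: W=P@quat(m['orientation']).as_matrix().T+np.array(m['origin'])
    else:
        T=np.array(m['tool_from_camera']); W=P@T[:3,:3].T+T[:3,3]
        W=W@quat(s['eef_rot']).as_matrix().T+np.array(s['position'])
    W[d==0]=np.nan
    return im,W,m
E
python3 - <<'E'
from h import *
s=readout.read_state();print(s); print(manip.tips_ahead)
for n in ("top","scene"):
    im,W,m=cloud(n); print(m)
    cv2.imwrite(f'pics/{n}1.png',im[:,:,::-1]); np.savez(f'{n}1.npz',W=W,im=im)
E
```

```text
pics
{'t': 0.0, 'q': array([ 1.15140406e+00,  3.00423282e-01,  1.52158158e+00,  3.19586763e-06,
        1.32071156e+00, -6.66100897e-02]), 'joint_vel': array([-2.96882765e-04,  2.69849015e-05, -6.78581940e-04,  7.53494194e-04,
       -2.71106421e-04, -3.02402720e-04]), 'effort': array([-1.22821719e-03, -5.31813240e+01, -3.52726400e+01,  7.07238447e-02,
        2.45099002e-02, -9.60528519e-05]), 'position': array([0.18993568, 0.51589682, 0.21891234]), 'eef_rot': array([ 0.69603806,  0.12369643,  0.69623138, -0.12446718]), 'ft_force': array([0.59064303, 0.41012778, 1.07291323]), 'torque': array([-0.05970685,  0.02504647,  0.02810846]), 'gripper_width': 0.09393816103736098}
0.014
{'fovy': 57.498910541586504, 'cx': 277.1077240486196, 'cy': 213.1781648630901, 'origin': array([ 0.29829145, -0.01984554,  1.38668795]), 'orientation': array([-0.7030878 , -0.07334576,  0.06742517,  0.70408934])}
{'fovy': 45.21613287896828, 'cx': 273.3545587198366, 'cy': 202.64396352880567, 'origin': array([-0.25575013, -0.68495091,  1.00334646]), 'orientation': array([ 0.82723374,  0.37760453, -0.17633253, -0.37683683])}
```

View pics/top1.png

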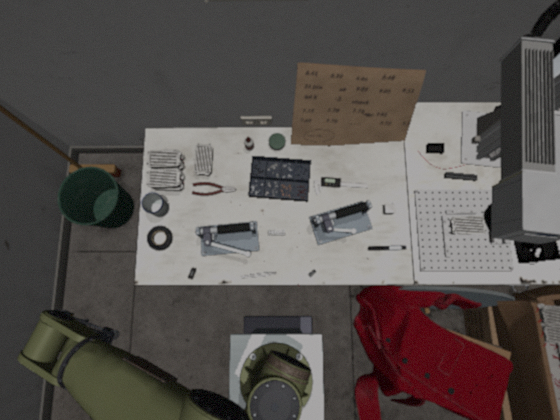

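View pics/scene1.png

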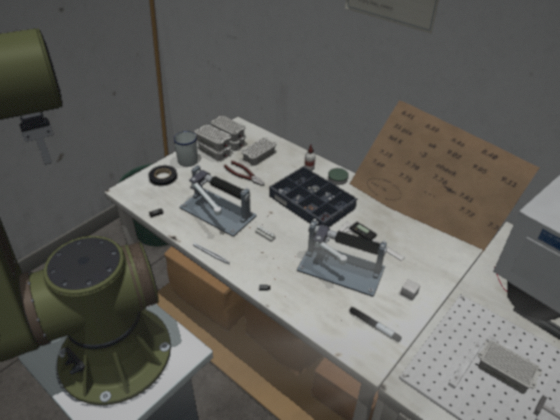

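The left stand, around (228,240) in the top view, has the longer lever: its blade runs from about (205,235) to (250,256). The right stand has the shorter one, from about (320,222) to (353,233). Next I'll measure the left one from depth.

```bash
python3 - <<'E'
from h import *
z=np.load('top1.npz');W=z['W'];im=z['im']
sub=W[205:270,185:275]
print('table z',np.nanmedian(W[255:262,280:300,2]))
Z=sub[...,2]
def box(mask):
    p=sub[mask]; r=cv2.minAreaRect((p[:,:2]*1000).astype(np.float32)); return len(p),np.round(r[0],1),np.round(r[1],1),round(r[2],2)
for lo,hi in((.075,.13),(.004,.02)):
    mk=(Z>lo)&(Z<hi); n,l,st,c=cv2.connectedComponentsWithStats(mk.astype(np.uint8))
    for i in range(1,n):
        if st[i,4]>20: print(lo,box(l==i),np.nanmedian(Z[l==i]))
# blade: print z map coarse
np.set_printoptions(linewidth=250)
print((Z[::3,::3]*1000).round())
big=cv2.resize(im[205:270,185:275,::-1],None,fx=8,fy=8,interpolation=cv2.INTER_CUBIC);cv2.imwrite('pics/crop1.png',np.clip(big*1.6,0,255).astype(np.uint8))
for uv in ((205,235),(250,255),(320,222),(353,233)): print(uv,W[uv[1],uv[0]].round(3))
E
```

```text
table z -0.0009963271673875118
0.075 (797, array([483. , 170.2]), array([197.4, 117.4]), 80.12) 0.10600056253280532
0.004 (675, array([489.4, 142.1]), array([109.9, 166.1]), 2.82) 0.00925605002326546
0.004 (31, array([503.7,  13.7]), array([21.7, 21.6]), 88.29) 0.01272918110140564
0.004 (224, array([433.9, 216.8]), array([131.2,  51.9]), 68.54) 0.009026319407596906
[[  4.   1.  -2.  -2.  -2.  -4.   1.  -2.  -2.  -2.   1.   2.  -0.   1.  nan  -2.  -3.   0.  -7.  -3.  -1.  -3.   0.   2.   2.  -2.  -1.  -3.  -3.  -3.]
 [  2.  -1.  -0.  -0.  -1.  -1.  -3.  -1.  -2.  -7.  -2.  -7.   5.   3.  -4.   4.   3.   0.   2.  -3.   0.   3.  -2.   1.   0.  -0.  -2.   4.  -1.  -2.]
 [ -5.  -1.  -3.  -6.  -0.   7.   1.  -5.   2.   2.  -6.   0.   5.   1.  -5.  -1.  -3.   7.  -3.   2.   4.  -5.   1.  -6.   2.  -1.   2.  -2.  -2.  -6.]
 [ -1.   2.   0.  -1.   3.  -3.  -3.   5.  -0.   2.   0.  -2.  -4.   7.   1.   0.  -0.   0.  -8.  -8.  -4.  -3.   1.  -1.  -5.   2.  -1.  -4.  -2.  -3.]
 [ -6.  -3.  -0.   1.   2.  -2.  -2.  -4.  -0.  -2.  -2.  -2.  -3.   1.  -0.  -1.   0.  -8.   0.   1.  -0.  -1.  -6.  -2
[... 2064 characters left out ...]
 -7.  -8.  -4.   2.  -4.   1.  -3.  -7.  -2.  -5.   2.  -2.   2.   4.  -2.  -2.   1.  -1.   4.   0.  -3.   1.]
 [  3.   1.  -5.   4.  -5.  -4.  -1.  -0.   1.  -1.  -5.  -0.   1.   2.  -1.  -1.  -6.   5.   1.  -3.  -1.  -1.  -1.   1.   4.  -1.   0.  -1.  nan  -3.]
 [ -2.  -5.  -5.  -7.   1.  -3.  -1.   1.   1.  -2.  -1.  -0.   2.  -3.   1.  -4.   1.  -2.   4.  -3.  -2.   4.   1.  -0.  -3.   4.   0.  -1.   0.   2.]
 [  2.  -1.  -1.   3.   2.   1.  -2.  -0.  -1.   0.  -2.  -2.   1.  -2.   3.   5.  -2.  -2.  -5.   2.  -1.   1.  -6.  -3.  -2.   2.  -3.  -2.  -2.  -8.]]
(205, 235) [0.481 0.233 0.114]
(250, 255) [0.415 0.082 0.103]
(320, 222) [ 0.526 -0.154  0.11 ]
(353, 233) [ 0.489 -0.266  0.101]
```

View pics/crop1.png

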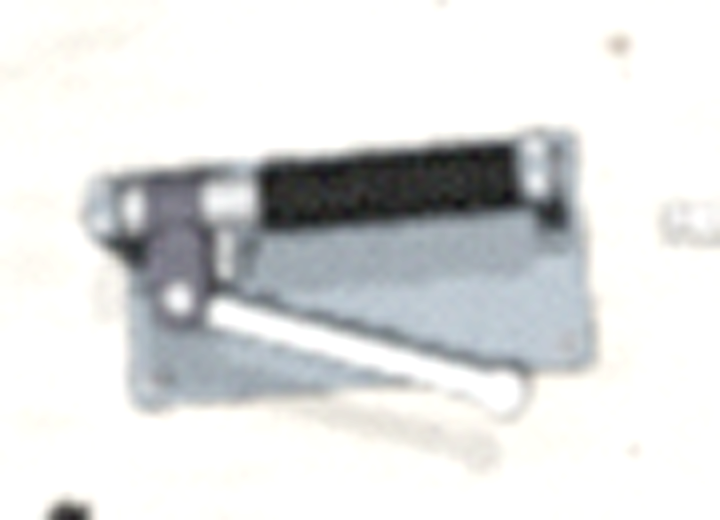

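```bash
cat >> h.py <<'E'
def rays(m,uv,z):
    f=210/np.tan(np.radians(m['fovy'])/2); uv=np.atleast_2d(uv)
    d=np.c_[(uv[:,0]-m['cx'])/f,-(uv[:,1]-m['cy'])/f,-np.ones(len(uv))]@quat(m['orientation']).as_matrix().T
    o=np.array(m['origin']); return o+d*((z-o[2])/d[:,2])[:,None]
E
python3 - <<'E'
from h import *
z=np.load('top1.npz');W=z['W'];im=z['im'].astype(int);m=vision.camera_model('top')
g=im.max(-1); Z=W[...,2]
v,u=np.mgrid[:420,:560]
roi=(u>185)&(u<262)&(v>205)&(v<270)
grip=roi&(g<60)&(Z>.08)&(u>217)&(u<251)
fl=lambda mk,zz:(lambda P:(P.mean(0),cv2.fitLine(P.astype(np.float32),cv2.DIST_HUBER,0,.01,.01).ravel()[:2]))(rays(m,np.c_[u[mk],v[mk]],zz)[:,:2])
c,d=fl(grip,.108); d=d*np.sign(d[1]); yaw=np.arctan2(-d[0],d[1]); print('grip',grip.sum(),c,d,'yaw',yaw)
bl=roi&(g>110)&(Z>.08)&(v-242>0.2*(u-207.5)-4)&(u>213)&(v>238)
c2,d2=fl(bl,.104); d2=d2*np.sign(d2[1]); print('blade',bl.sum(),c2,d2,'ang',np.arctan2(-d2[0],d2[1])-yaw)
P=rays(m,np.c_[u[bl],v[bl]],.104)[:,:2]; t=(P-c2)@d2; print('along',t.min(),t.max(),'end',c2+d2*t.min())
piv=rays(m,[207.5,242.2],.112)[0,:2]; print('pivot px',piv)
ex=np.array([np.cos(yaw),np.sin(yaw)]);ey=np.array([-ex[1],ex[0]])
print('grip-pivot in x',(c-piv)@ex,'expect .042; end dist',np.linalg.norm(c2+d2*t.min()-piv))
pivl=c2+d2*((piv-c2)@d2); print('pivot on blade line',pivl)
n=np.array([-d2[1],d2[0]]); n=n if n@ex<0 else -n
print('pad out',pivl-d2*.110+n*.006,'normal',n)
org=piv-ex*(-.012)-ey*.062; print('stand origin',org)
E
```

```text
grip 264 [0.50592798 0.13931266] [-0.0957481  0.9954056] yaw 0.095895015
blade 150 [0.43295428 0.14007078] [0.2725537  0.96214056] ang -0.37194124
along -0.062038915705297654 0.06730441739951876 end [0.41604534 0.08038062]
pivot px [0.45722022 0.22415261]
grip-pivot in x 0.04036072221837554 expect .042; end dist 0.14955184458336682
pivot on blade line [0.45680608 0.22426992]
pad out [0.42105233 0.12006978] normal [-0.96214056  0.2725537 ]
stand origin [0.47510147 0.16358644]
```

Lever geometry agrees with the spec: angle 0.372 rad (0.36 given), length 150 mm (151), grip to pivot 40 mm (42). I'll close the fingers and go in front of the pad, staying high.

Emit:
drive_tool([
  {"x":15,"y":-34,"wz":0.037,"gripper":0},
  {"x":15,"y":-34,"wz":0.037,"gripper":0},
  {"x":15,"y":-34,"wz":0.037,"gripper":0},
  {"x":15,"y":-34,"wz":0.037,"gripper":0},
  {"x":15,"y":-34,"wz":0.037,"gripper":0},
  {"x":15,"y":-34,"wz":0.037,"gripper":0},
  {"x":15,"y":-34,"wz":0.037,"gripper":0},
  {"x":15,"y":-34,"wz":0.037,"gripper":0},
  {"x":15,"y":-34,"wz":0.037,"gripper":0},
  {"x":15,"y":-34,"wz":0.037,"gripper":0},
  {"x":15,"y":-34,"wz":0.037,"gripper":0},
  {"x":15,"y":-34,"wz":0.037,"gripper":0},
  {"gripper":0},
  {"gripper":0},
], force=30)

```text
invalid input
```

Emit:
drive_tool([
  {"wx":0,"wy":0,"wz":0.037,"x":15,"y":-34,"z":0,"gripper":0},
  {"wx":0,"wy":0,"wz":0.037,"x":15,"y":-34,"z":0,"gripper":0},
  {"wx":0,"wy":0,"wz":0.037,"x":15,"y":-34,"z":0,"gripper":0},
  {"wx":0,"wy":0,"wz":0.037,"x":15,"y":-34,"z":0,"gripper":0},
  {"wx":0,"wy":0,"wz":0.037,"x":15,"y":-34,"z":0,"gripper":0},
  {"wx":0,"wy":0,"wz":0.037,"x":15,"y":-34,"z":0,"gripper":0},
], force=30)

```text
t: 0.85
position: [0.2803, 0.3109, 0.2193]
eef_rot: [0.706, 0.046, 0.706, -0.046]
ft_force: [0.9, 0.4, 0.4]
gripper_width: 0.0372
```

Emit:
drive_tool([
  {"wx":0,"wy":0,"wz":0.037,"x":15,"y":-34,"z":0,"gripper":0},
  {"wx":0,"wy":0,"wz":0.037,"x":15,"y":-34,"z":0,"gripper":0},
  {"wx":0,"wy":0,"wz":0.037,"x":15,"y":-34,"z":0,"gripper":0},
  {"wx":0,"wy":0,"wz":0.037,"x":15,"y":-34,"z":0,"gripper":0},
  {"wx":0,"wy":0,"wz":0.037,"x":15,"y":-34,"z":0,"gripper":0},
  {"wx":0,"wy":0,"wz":0.037,"x":15,"y":-34,"z":0,"gripper":0},
  {"wx":0,"wy":0,"wz":0,"x":0,"y":0,"z":0,"gripper":0},
], force=30)

```text
t: 1.72
position: [0.3704, 0.1067, 0.2193]
eef_rot: [0.706, -0.031, 0.707, 0.031]
ft_force: [-0.3, 0.4, 0.7]
gripper_width: -0.0
```

```bash
python3 - <<'E'
from h import *
im,W,m=cloud('wrist'); s=readout.read_state(); print(s['position'],s['gripper_width'],s['q'].round(2),quat(s['eef_rot']).as_matrix().round(3))
cv2.imwrite('pics/wrist1.png',np.clip(im[:,:,::-1]*1.4,0,255).astype(np.uint8)); np.savez('wrist1.npz',W=W,im=im)
E
```

```text
[0.37005189 0.10765085 0.219253  ] 0.00034961730590152306 [ 0.19 -0.08  1.94  0.    1.28 -1.47] [[-0.001 -0.089  0.996]
 [ 0.     0.996  0.089]
 [-1.     0.    -0.001]]
```

View pics/wrist1.png

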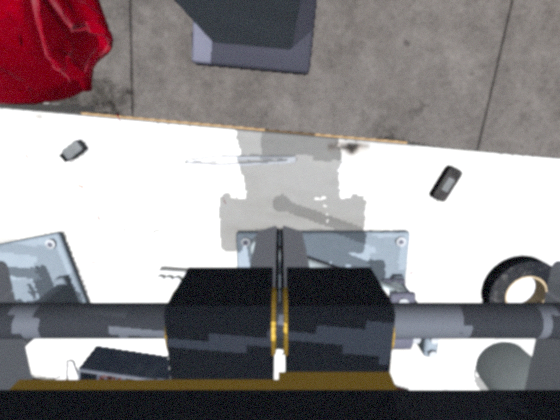

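The wrist view shows closed fingers at (280,280) and the long lever's base plate behind them. The space in front of the lever is clear, so I'll descend.

Emit:
drive_tool([
  {"wx":0,"wy":0,"wz":0,"x":0,"y":-1,"z":-21,"gripper":0},
  {"wx":0,"wy":0,"wz":0,"x":0,"y":-1,"z":-21,"gripper":0},
  {"wx":0,"wy":0,"wz":0,"x":0,"y":0,"z":-21,"gripper":0},
  {"wx":0,"wy":0,"wz":0,"x":0,"y":0,"z":-21,"gripper":0},
  {"wx":0,"wy":0,"wz":0,"x":0,"y":0,"z":-21,"gripper":0},
  {"wx":0,"wy":0,"wz":0,"x":0,"y":0,"z":-20,"gripper":0},
  {"wx":0,"wy":0,"wz":0,"x":10,"y":1,"z":0,"gripper":0},
  {"wx":0,"wy":0,"wz":0,"x":0,"y":0,"z":0,"gripper":0},
], force=30)

```text
t: 2.78
position: [0.3809, 0.1077, 0.0952]
eef_rot: [0.707, -0.032, 0.706, 0.032]
ft_force: [0.2, 0.6, -0.2]
gripper_width: 0.0003
```

```bash
python3 - <<'E'
from h import *
im,W,m=cloud('scene'); s=readout.read_state(); print(s['position'],s['ft_force'])
c=im[150:270,150:310,::-1]
cv2.imwrite('pics/scene2.png',np.clip(cv2.resize(c,None,fx=5,fy=5,interpolation=cv2.INTER_CUBIC)*1.5,0,255).astype(np.uint8))
E
```

```text
[0.38060016 0.10756056 0.09514898] [ 0.4364867  -0.12586281  0.66176215]
```

View pics/scene2.png

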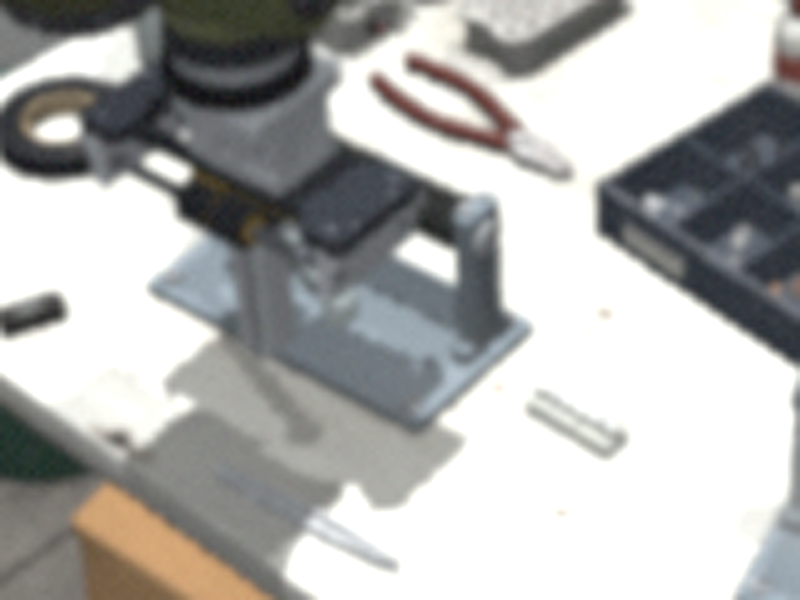

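The fingers, at about (265,320), stand in front of the blade, whose tip is at about (345,300). The drive stays along the face normal, so I'll press in with small steps.

Emit:
drive_tool([
  {"wx":0,"wy":0,"wz":0,"x":6,"y":0.6,"z":0,"gripper":0},
  {"wx":0,"wy":0,"wz":0,"x":6,"y":0.6,"z":0,"gripper":0},
  {"wx":0,"wy":0,"wz":0,"x":6,"y":0.6,"z":0,"gripper":0},
  {"wx":0,"wy":0,"wz":0,"x":6,"y":0.6,"z":0,"gripper":0},
  {"wx":0,"wy":0,"wz":0,"x":6,"y":0.6,"z":0,"gripper":0},
  {"wx":0,"wy":0,"wz":0,"x":0,"y":0,"z":0,"gripper":0},
], force=30)

```text
t: 3.58
position: [0.41, 0.1101, 0.0942]
eef_rot: [0.706, -0.032, 0.707, 0.032]
ft_force: [-2.0, 0.6, -0.1]
gripper_width: 0.0007
```

Emit:
drive_tool([
  {"wx":0,"wy":0,"wz":0,"x":5,"y":0.5,"z":0,"gripper":0},
  {"wx":0,"wy":0,"wz":0,"x":5,"y":0.5,"z":0,"gripper":0},
  {"wx":0,"wy":0,"wz":0,"x":5,"y":0.5,"z":0,"gripper":0},
  {"wx":0,"wy":0,"wz":0,"x":5,"y":0.5,"z":0,"gripper":0},
  {"wx":0,"wy":0,"wz":0,"x":5,"y":0.5,"z":0,"gripper":0},
  {"wx":0,"wy":0,"wz":0,"x":5,"y":0.5,"z":0,"gripper":0},
  {"wx":0,"wy":0,"wz":0,"x":0,"y":0,"z":0,"gripper":0},
], force=30)

```text
t: 4.45
position: [0.4402, 0.113, 0.0942]
eef_rot: [0.706, -0.032, 0.707, 0.032]
ft_force: [-5.1, -4.2, 1.0]
gripper_width: 0.0001
```

Emit:
drive_tool([
  {"wx":0,"wy":0,"wz":0,"x":2,"y":0.2,"z":0,"gripper":0},
  {"wx":0,"wy":0,"wz":0,"x":2,"y":0.2,"z":0,"gripper":0},
  {"wx":0,"wy":0,"wz":0,"x":2,"y":0.2,"z":0,"gripper":0},
  {"wx":0,"wy":0,"wz":0,"x":0,"y":0,"z":0,"gripper":0},
], force=30)

```text
t: 4.95
position: [0.446, 0.1134, 0.0942]
eef_rot: [0.706, -0.032, 0.707, 0.032]
ft_force: [-4.8, -4.6, 0.4]
gripper_width: 0.0009
```

Emit:
drive_tool([
  {"wx":0,"wy":0,"wz":0,"x":1.5,"y":0.1,"z":0,"gripper":0},
  {"wx":0,"wy":0,"wz":0,"x":1.5,"y":0.1,"z":0,"gripper":0},
  {"wx":0,"wy":0,"wz":0,"x":0,"y":0,"z":0,"gripper":0},
], force=30)

```text
t: 5.32
position: [0.4489, 0.1136, 0.0942]
eef_rot: [0.706, -0.032, 0.707, 0.032]
ft_force: [-4.7, -4.9, 1.2]
gripper_width: 0.0002
```

Emit:
drive_tool([
  {"wx":0,"wy":0,"wz":0,"x":1.5,"y":0,"z":0,"gripper":0},
  {"wx":0,"wy":0,"wz":0,"x":1,"y":0,"z":0,"gripper":0},
  {"wx":0,"wy":0,"wz":0,"x":0,"y":0,"z":0,"gripper":0},
], force=30)

```text
t: 5.7
position: [0.4514, 0.1136, 0.0942]
eef_rot: [0.706, -0.032, 0.707, 0.032]
ft_force: [-5.0, -4.2, 0.9]
gripper_width: 0.0009
```

```bash
python3 - <<'E'
from h import *
im,W,m=cloud('scene'); s=readout.read_state(); print(s['position'],s['ft_force'],s['torque'])
c=im[160:250,170:290,::-1]
cv2.imwrite('pics/scene3.png',np.clip(cv2.resize(c,None,fx=6,fy=6,interpolation=cv2.INTER_CUBIC)*1.5,0,255).astype(np.uint8))
E
```

```text
[0.45141718 0.11357526 0.09421911] [-5.85079152 -4.96387419  0.90656874] [-0.82835899  1.02079985 -0.12138749]
```

View pics/scene3.png

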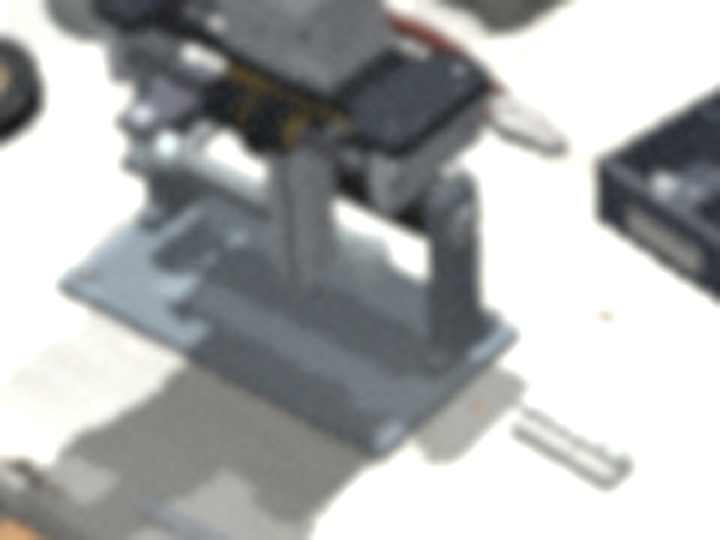

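Force is near the expected value at the stop. I'll creep on until it rises.

Emit:
drive_tool([
  {"wx":0,"wy":0,"wz":0,"x":1,"y":0,"z":0,"gripper":0},
  {"wx":0,"wy":0,"wz":0,"x":1,"y":0,"z":0,"gripper":0},
  {"wx":0,"wy":0,"wz":0,"x":0,"y":0,"z":0,"gripper":0},
], force=30)

```text
t: 6.12
position: [0.4533, 0.1136, 0.0942]
eef_rot: [0.706, -0.032, 0.707, 0.032]
ft_force: [-6.4, -5.0, 0.3]
gripper_width: 0.0007
```

Emit:
drive_tool([
  {"wx":0,"wy":0,"wz":0,"x":1,"y":0,"z":0,"gripper":0},
  {"wx":0,"wy":0,"wz":0,"x":1,"y":0,"z":0,"gripper":0},
  {"wx":0,"wy":0,"wz":0,"x":0,"y":0,"z":0,"gripper":0},
], force=30)

```text
t: 6.5
position: [0.4539, 0.1137, 0.0941]
eef_rot: [0.705, -0.033, 0.708, 0.032]
ft_force: [-18.6, -4.1, 8.7]
gripper_width: 0.0007
```

Contact with the stop: force jumped to 19 N at x=0.454, where 0.452 was predicted. I'll hold there, then back fully off.

Emit:
drive_tool([
  {"wx":0,"wy":0,"wz":0,"x":0,"y":0,"z":0,"gripper":0},
  {"wx":0,"wy":0,"wz":0,"x":0,"y":0,"z":0,"gripper":0},
  {"wx":0,"wy":0,"wz":0,"x":0,"y":0,"z":0,"gripper":0},
  {"wx":0,"wy":0,"wz":0,"x":-8,"y":-0.6,"z":0,"gripper":0},
  {"wx":0,"wy":0,"wz":0,"x":-8,"y":-0.6,"z":0,"gripper":0},
  {"wx":0,"wy":0,"wz":0,"x":-8,"y":-0.6,"z":0,"gripper":0},
  {"wx":0,"wy":0,"wz":0,"x":-8,"y":-0.6,"z":0,"gripper":0},
  {"wx":0,"wy":0,"wz":0,"x":-8,"y":-0.6,"z":0,"gripper":0},
  {"wx":0,"wy":0,"wz":0,"x":-8,"y":-0.6,"z":0,"gripper":0},
  {"wx":0,"wy":0,"wz":0,"x":-8,"y":-0.6,"z":0,"gripper":0},
  {"wx":0,"wy":0,"wz":0,"x":-8,"y":-0.6,"z":0,"gripper":0},
  {"wx":0,"wy":0,"wz":0,"x":-8,"y":-0.6,"z":0,"gripper":0},
  {"wx":0,"wy":0,"wz":0,"x":0,"y":0,"z":0,"gripper":0},
  {"wx":0,"wy":0,"wz":0,"x":0,"y":0,"z":0,"gripper":0},
  {"wx":0,"wy":0,"wz":0,"x":0,"y":0,"z":0,"gripper":0},
  {"wx":0,"wy":0,"wz":0,"x":0,"y":0,"z":0,"gripper":0},
], force=30)

```text
t: 8.5
position: [0.3836, 0.1085, 0.0944]
eef_rot: [0.706, -0.032, 0.706, 0.032]
ft_force: [0.9, 1.0, -0.0]
gripper_width: 0.0005
```

```bash
python3 - <<'E'
from h import *
im,W,m=cloud('scene'); s=readout.read_state(); print(s['position'],s['ft_force'])
c=im[160:250,170:290,::-1]
cv2.imwrite('pics/scene4.png',np.clip(cv2.resize(c,None,fx=6,fy=6,interpolation=cv2.INTER_CUBIC)*1.5,0,255).astype(np.uint8))
E
```

```text
[0.38360917 0.10851473 0.09439534] [ 0.43856601 -0.27330503 -0.47106272]
```

View pics/scene4.png

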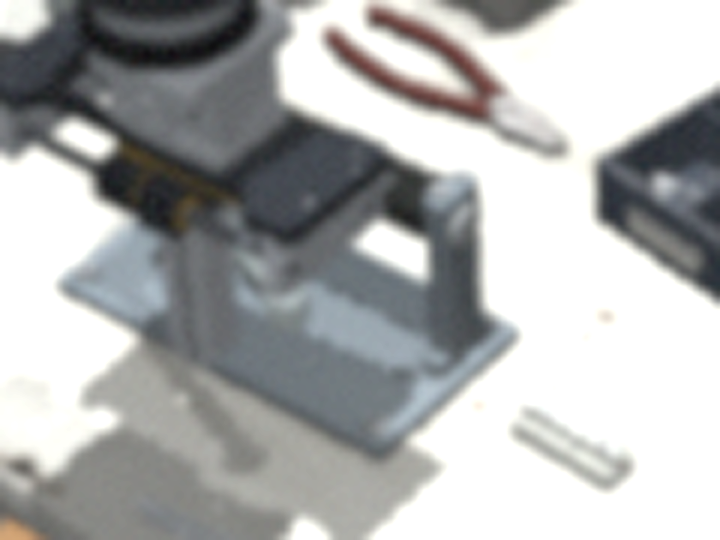

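The lever is back out: its tip is at (285,300) in this crop, the same image position as before, and there is no force. Pressing again.

Emit:
drive_tool([
  {"wx":0,"wy":0,"wz":0,"x":5,"y":0.4,"z":0,"gripper":0},
  {"wx":0,"wy":0,"wz":0,"x":5,"y":0.4,"z":0,"gripper":0},
  {"wx":0,"wy":0,"wz":0,"x":5,"y":0.4,"z":0,"gripper":0},
  {"wx":0,"wy":0,"wz":0,"x":5,"y":0.4,"z":0,"gripper":0},
  {"wx":0,"wy":0,"wz":0,"x":5,"y":0.4,"z":0,"gripper":0},
  {"wx":0,"wy":0,"wz":0,"x":5,"y":0.4,"z":0,"gripper":0},
  {"wx":0,"wy":0,"wz":0,"x":5,"y":0.4,"z":0,"gripper":0},
  {"wx":0,"wy":0,"wz":0,"x":5,"y":0.4,"z":0,"gripper":0},
  {"wx":0,"wy":0,"wz":0,"x":5,"y":0.4,"z":0,"gripper":0},
  {"wx":0,"wy":0,"wz":0,"x":5,"y":0.4,"z":0,"gripper":0},
  {"wx":0,"wy":0,"wz":0,"x":5,"y":0.4,"z":0,"gripper":0},
  {"wx":0,"wy":0,"wz":0,"x":5,"y":0.4,"z":0,"gripper":0},
  {"wx":0,"wy":0,"wz":0,"x":5,"y":0.4,"z":0,"gripper":0},
  {"wx":0,"wy":0,"wz":0,"x":2,"y":0,"z":0,"gripper":0},
  {"wx":0,"wy":0,"wz":0,"x":2,"y":0,"z":0,"gripper":0},
  {"wx":0,"wy":0,"wz":0,"x":1,"y":0,"z":0,"gripper":0},
  {"wx":0,"wy":0,"wz":0,"x":1,"y":0,"z":0,"gripper":0},
  {"wx":0,"wy":0,"wz":0,"x":0,"y":0,"z":0,"gripper":0},
  {"wx":0,"wy":0,"wz":0,"x":0,"y":0,"z":0,"gripper":0},
], force=30)

```text
t: 10.92
position: [0.4536, 0.1135, 0.0942]
eef_rot: [0.705, -0.032, 0.707, 0.032]
ft_force: [-11.5, -3.3, 4.5]
gripper_width: 0.0001
```

Emit:
drive_tool([
  {"wx":0,"wy":0,"wz":0,"x":0.5,"y":0,"z":0,"gripper":0},
  {"wx":0,"wy":0,"wz":0,"x":0,"y":0,"z":0,"gripper":0},
  {"wx":0,"wy":0,"wz":0,"x":0,"y":0,"z":0,"gripper":0},
  {"wx":0,"wy":0,"wz":0,"x":0,"y":0,"z":0,"gripper":0},
], force=30)

```text
t: 11.42
position: [0.4538, 0.1135, 0.0941]
eef_rot: [0.705, -0.033, 0.708, 0.032]
ft_force: [-14.5, -3.2, 6.2]
gripper_width: 0.0006
```

```bash
python3 - <<'E'
from h import *
im,W,m=cloud('top'); s=readout.read_state(); print(s['position'],s['ft_force'])
a=np.load('top1.npz')['im']
d=np.abs(im.astype(int)-a).max(-1); print('right stand diff>60:',(d[195:250,300:405]>60).sum(), (d[195:250,300:405]>30).sum())
cv2.imwrite('pics/top2.png',np.clip(cv2.resize(im[150:290,130:430,::-1],None,fx=2.6,fy=2.6)*1.4,0,255).astype(np.uint8))
E
```

```text
[0.4537638  0.11353429 0.0941487 ] [-14.72337426  -3.32718208   6.5307117 ]
right stand diff>60: 0 0
```

View pics/top2.png

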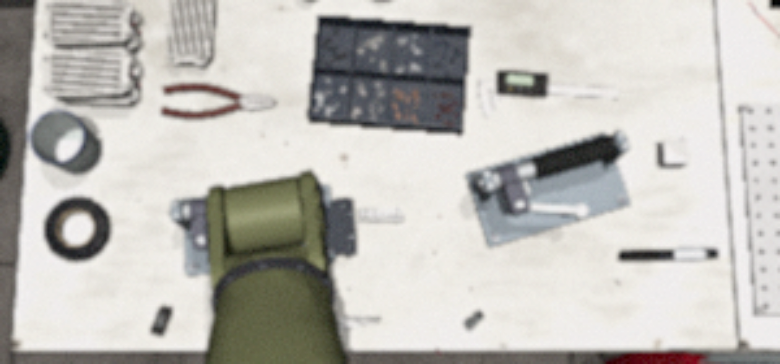

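The top view shows the arm over the left stand. The short lever, with its tip at (580,212), and everything lying around are where they were. Handing in.

```bash
python3 -c "
from plant import workorder; print(workorder.job_done())"
```

```text
the job is handed in; nothing more can be done
None
```

I pressed the longer lever (left stand) to its stop with the outside of the closed fingers and let it come right back out. I then pressed it in again and handed the job in at about 11.5 s while still holding it there.

- **First press:** the force jumped from about 6 N to about 19 N with the tool at x = 0.454 m. I had predicted the stop at 0.452 m.
- **Return:** the lever's tip was back at its starting place in the scene image, and the force reading was within sensor noise of zero.
- **Second press:** it stopped at the same tool position and held steady at about 15 N forward, well under the 60 N limit.
- **Other things:** the region around the shorter lever showed no change from the start image. The loose items looked undisturbed in the last top view, though the terminal strip was partly beside the arm.

**Not measured directly:** I judged that the lever was at its stop from the force jump and the tool position. At the stop the gripper hid most of the blade in the scene view, and the arm hid it from above, so I have no measured angle. No check disagreed. There was a sideways force of 3 to 5 N while pressing, which I took to be friction as the blade slid along the fingers.

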